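# Crank with the starter test box: insert the key and hold it turned

### The job

Take the red key out of the wooden key stand and push its blade into the ignition lock of the green starter test box, working it past the sticky pins until the key's collar sits fully home on the lock. Only then turn the key a quarter turn clockwise, up to the stop, and keep holding it there against the return spring: finish with the key still gripped and turned. Leave the blue key in the stand and do not disturb the other things on the bench.

Things in the scene. Friction and masses are not known exactly. Their poses are not given: they have to be found in the camera images.
- red_key: Loose key with red head, 50 g, upright in the stand. Origin: centre of the collar's underside; z up along the key. Steel blade 16 mm wide (x), 5 mm thick (y), down to z = -32.5 mm, tip rounded. Collar z = 0 to 4 mm, 25 x 15 mm. Flat head z = 4 to 44 mm, 36 mm wide (x), 10 mm thick (y): grip it across y. Same either way round (half turn about z).
- blue_key: A key of the same shape with a blue head, in the stand's other slot; same origin and axes. To be left alone.
- key_stand: Fixed pale wooden block on a dark foot (foot 162 x 66 mm, block 45 mm high), origin at the centre of its underside. Two slots in its top at x = -40 and +40 mm (red and blue may be in either), 18 x 7 mm, long side along its x. The keys' collars rest on its top, so a key must rise 33 mm to come free.
- test_box: Fixed green steel starter test box, 150 (x) x 190 (y) x 55 mm high, origin at the centre of its underside. On top: ignition lock at x = -15, y = -42 mm in its frame; round meter (radius 34, 12 mm high, at x = 20, y = 45) whose red needle follows the lock; two terminal posts 22 mm high at x = -42, y = 22 and 68.
- keyway (a point): Centre of the keyway's mouth on the brass face of the lock barrel, 65 mm above the bench; turns with the barrel. z up, slot's long side along x. Slot 17.4 x 6.4 mm, over 40 mm deep, 2 mm chamfer at the mouth. Key fully home: collar on the face, key origin at this point. Steel rim round the face: inner radius 17.5, outer 22.5 mm, 1 mm higher than the face.
- pins (a point): Point in the slot 12 mm below the keyway's mouth, at the upper of two sprung, sticky pins that stick out from the slot's two flat sides (the lower, opposite, is 21 mm below the mouth). The key's tip must be pushed past each with some 4 to 10 N; a twist of 0.04 rad to and fro on the way is harmless.
- barrel (a joint): Turn of the lock barrel, rad: 0 at rest (slot along the test box's x), growing clockwise seen from above, stop at 1.5 (the quarter turn). A return spring turns it back to 0 whenever the key is let go: 0.025 N m at 0 to 0.085 N m at the stop. The key has about 0.1 rad of play in the slot.
- bolt_jar: Clear jar of bolts with a red lid, 62 mm wide, 80 mm high, origin at the centre of its underside. Bystander.
- tape_black: Roll of black tape, 62 mm wide, 18 mm high, lying flat, origin at the centre of its underside. Bystander.
- bearing: Ball bearing, 47 mm wide, 14 mm high, lying flat, origin at the centre of its underside. Bystander.
- spark_plug: Spark plug lying on the bench, 21 x 70 x 18 mm, origin under its centre. Bystander.
There are look-alikes about, which are no part of the job. What is shaped like the red_key but pink is not meant.

How it is judged (in metres and radians):
On the way, in this order (a step that is already met when the one before it is completed fails the run):
1. the red key is lifted clear of the stand (height (world z) of red_key above 0.08 m), for 0.1 s.
2. the red key is fully home in the lock, the barrel not yet turned (under 0.4 rad) (z of red_key in the frame of keyway below 0.004 m and horizontal distance between red_key and keyway below 0.004 m and value of joint barrel below 0.4 rad), for 0.1 s.
At the end, for the whole second after the job is handed in: The red key is fully home in the ignition lock (its collar within 4 mm of the barrel's face, within 4 mm of its axis, upright to 0.12 rad), the barrel is held at more than 1.3 rad (75 degrees) clockwise by the robot still gripping the key, and the blue key stands seated in the key stand (z of red_key in the frame of keyway below 0.004 m and horizontal distance between red_key and keyway below 0.004 m and value of joint barrel above 1.3 rad and angle between the z axis of red_key and the z axis of keyway, either way round below 0.12 rad and contact force between the fingers and red_key above 1 N and height (world z) of blue_key below 0.052 m and horizontal distance between blue_key and key_stand below 0.046 m); the arm keeps its last pose, push and grip.
It fails at once if the barrel is turned (over 0.6 rad) while the red key is not fully home (collar over 6 mm from the face) (value of joint barrel above 0.6 rad and z of red_key in the frame of keyway above 0.006 m).
It fails at once if the blue key, jar, tape, bearing or spark plug is disturbed (moved over 20 mm) (distance of any of blue_key, bolt_jar, tape_black, bearing, spark_plug from where it was at the start of the episode above 0.02 m).
It also fails if it takes over 42 s, if anything falls off the work surface, if the arm or the gripper's body presses on something with over 40 N, if the wrist force passes 120 N, or if a joint passes its speed limit or range.

### The arm

A 6-joint arm with a two-finger parallel gripper is mounted at the origin on a cart in front of the work surface, level with it; the furniture and walls round the work are solid. World frame = base frame: x ahead of the robot, y to its left, z up, the work surface at z = 0. Lengths are in mm, angles in degrees, forces in N, time in s.
With the tool pointing down it reaches from about 350 to 850 mm from the base axis. Payload 8.1 kg.
Tool frame: the origin (TCP) lies midway between the tips of the shut fingers; the grasp point (between the pads) lies 19 mm behind it; x points along the fingers, y is the direction in which the jaws open and shut, and the axes are right-handed (so a half turn about x gives the same grasp; the last joint's range is limited). The gripper opens to 85 mm and grips with 20 to 120 N. Pads are 22 mm wide; open, the fingers measure 114 mm over their backs; the gripper's body (76 mm by 85 mm) begins 54 mm behind the grasp point. The pads swing forward as they close: fully open they stand 13 mm farther back than shut.
Start: joints at [64.378, 7.471, 85.268, -0, 87.261, -4.893], TCP at [212.354, 561.169, 231.292] pointing down, gripper open.
Joint ranges: [-169.43, 169.43], [-51.17, 129.36], [1.28, 143.12], [-76.62, 256.62], [0, 156.53], [-152.29, 152.29]. Speed limits (degrees/s): [136.94, 136.94, 159.86, 180, 180, 180].

### API

Orientations are given as [roll, pitch, yaw] about the fixed x, y, z axes, in that order (R = Rz(yaw) Ry(pitch) Rx(roll)).
In Python, from bench import r gives the robot as it stands.
- The arm moves only by the tool move_arm, never from a script. Its argument "deltas" is a list of rows, each a list of 2 entries, a list of its own where there are three numbers: the shift along the tool's x, y, z in mm, then the turn about the tool's x in degrees. A call has 1 to 12 rows; each row is the pose to reach, as a shift and turn from the pose measured when the call began, along the tool's axes at that moment; what a row does not reach only later rows make up. A row lasts 1/8 s, in which the tool goes at most 62.5 mm and 10.7 degrees, less where a joint would pass 70% of its speed; a pose out of reach is approached as far as the arm can. A call with a gripper value outside its range is refused whole. "jaw" is the opening, from -1 (shut) to 1 (fully open), set as the call begins (left out, the last holds). The fingers move at their own pace and stop on an object; "squeeze" is the grip in N (left out, the last holds). Time passes only in rows, so rows that repeat a pose let the fingers close. It gives the time, the measured TCP pose, the force and the opening at its end, in the units of the state.
- r.sense(): the state, without advancing time (a new reading comes with each control period).
- r.snapshot(name): name is "side" or "top" or "wrist"; returns (picture, depth): 384x512x3 uint8, red, green, blue; 384x512 float32, mm along the optical axis (not along the pixel's ray), 0 where there is no reading.
- r.get_calibration(name): a dict with "fovy" (degrees; the focal length in pixels is half the picture's height over the tangent of half this angle, whatever the lens; pixels are square), "cx", "cy" (the principal point, pixels), "k1" (the pictures are not rectified: a ray, as slopes to the right and down, at radius r is drawn at 1 + k1 r^2 times it, then the intrinsics apply), "position" and "attitude" of the camera in the world; the wrist camera has in their place "tool_from_camera" (4x4, takes a point from camera to tool coordinates, whose origin is the TCP and whose axes are the tool frame's). Camera axes: x right, y down, z forward; pixel columns grow to the right and rows downward; lengths in mm; the calibration is good to about 2 mm. A picture is of the moment at which its call begins: read the wrist's pose just before it. get_calibration takes no time and is no camera call.
- r.hand_in(): hands the job in, once; it reports no verdict.
The state is a dict: "time": time; "joint_pos": joint angles; "qd": joint speeds; "joint_efforts": joint torques, N m; "tool_pos": TCP position; "tcp_rot": TCP orientation; "ft_force": force on the tool from outside, world axes, zero at the start; "wrist_torque": the same for the moment, N m; "finger_gap": finger opening in mm.
Only numpy, scipy, OpenCV 4.12 (cv2) and the standard library are available. Lean on these libraries where they do the work, as an engineer would, in place of code of your own. Each camera call takes 0.05 s, during which the arm holds its last target. There are 200 camera calls.

## Working session

There is one attempt and no reset: what is moved stays moved. The work goes in short steps, Python scripts to look and compute and a tool call to move; the robot and the scene stay as the last step left them, time stands still between calls to the robot, and variables do not carry over. Pictures are saved under pics/ and viewed, about 8 in all and at most 12, crops included, and the job is handed in when it is done.

Besides the shell and the picture viewer there is one more tool, called after "Emit:" in YAML: its name, and indented under it one key for each argument. move_arm: Moves the arm, as the interface text tells. Its arguments: {"type":"object","properties":{"deltas":{"type":"array","items":{"type":"array"}},"jaw":{"type":"number"},"squeeze":{"type":"number"}},"required":["deltas"]}

```bash
ls; mkdir -p pics; cat > h.py <<'E'
import numpy as np, cv2
from scipy.spatial.transform import Rotation as R
from bench import r
def snap(n,save=None):
    s=r.sense(); im,d=r.snapshot(n)
    if save: cv2.imwrite('pics/'+save,im[:,:,::-1])
    return im,d,s
def tool(s):
    T=np.eye(4); T[:3,:3]=R.from_euler('xyz',s['tcp_rot'],degrees=True).as_matrix(); T[:3,3]=s['tool_pos']; return T
E
python3 - <<'E'
from h import *
for n in('side','top','wrist'):
    im,d,s=snap(n,n+'0.png'); print(n,r.get_calibration(n))
print(s)
a=cv2.imread('pics/top0.png');b=cv2.imread('pics/side0.png')
E
```

```text
pics
side {'fovy': 56.409650828544116, 'cx': 255.99585361186246, 'cy': 195.3846262984102, 'k1': -0.015600225592305242, 'position': array([ 156.8667127 , -626.97769727,  746.37999273]), 'attitude': array([-130.74977213,    0.32983192,  -31.3523889 ])}
top {'fovy': 54.41632971878439, 'cx': 249.63090966340164, 'cy': 195.20015849738775, 'k1': -0.11474159869134205, 'position': array([ 415.60982341,   19.40507783, 1500.56722296]), 'attitude': array([-1.75011548e+02, -5.14284306e-02, -8.96257539e+01])}
wrist {'fovy': 58.10933087505751, 'cx': 252.25623179403865, 'cy': 186.61858817820593, 'k1': 0.01375660306957292, 'tool_from_camera': array([[-1.08261624e-04, -3.28896639e-01,  9.44365919e-01,
        -1.42926052e+02],
       [ 9.99999836e-01,  4.96183579e-04,  2.87446543e-04,
        -3.05051451e-01],
       [-5.63119064e-04,  9.44365795e-01,  3.28896532e-01,
        -8.35638536e+01],
       [ 0.00000000e+00,  0.00000000e+00,  0.00000000e+00,
         1.00000000e+00]])}
{'time': 0.1, 'joint_pos': array([ 6.43752323e+01,  7.51196452e+00,  8.53237986e+01, -4.02865271e-04,
        8.72616770e+01, -4.89219775e+00]), 'qd': array([ 0.04478086, -0.0935953 , -0.13184591,  0.06958593, -0.09787102,
        0.00679466]), 'joint_efforts': array([ 9.15109013e-04, -5.70947957e+01, -5.01944518e+01, -1.86604630e-04,
        8.11912876e-03, -3.85200607e-06]), 'tool_pos': array([212.15916848, 560.70182627, 230.32972166]), 'tcp_rot': array([ -94.65559998,   89.90255914, -115.38815039]), 'ft_force': array([0.71684623, 0.15461554, 0.40932171]), 'wrist_torque': array([ 0.00192783,  0.03534755, -0.02528375]), 'finger_gap': 85.60847735027512}
```

View pics/top0.png

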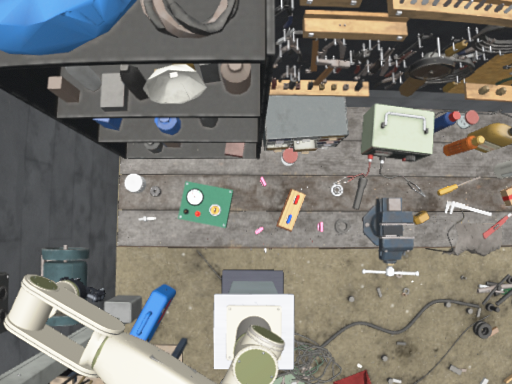

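View pics/side0.png

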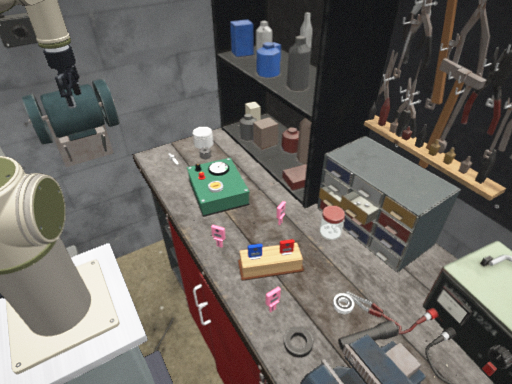

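The top view shows the test box at (206,204) with its lock at (215,210), and the stand at (291,209). In the side view the stand holds the blue key at (255,251) and the red key at (287,246). The pink look-alikes lie at (281,210), (218,235) and (272,298).

The red key in the stand is the one meant, because it is red and upright. I'll measure it and confirm with a crop.

```bash
cat >> h.py <<'E'
def cam(n,s=None):
    c=r.get_calibration(n); f=192/np.tan(np.radians(c['fovy']/2))
    K=np.array([[f,0,c['cx']],[0,f,c['cy']],[0,0,1]])
    if n=='wrist': T=tool(s)@c['tool_from_camera']
    else:
        T=np.eye(4); T[:3,:3]=R.from_euler('xyz',c['attitude'],degrees=True).as_matrix(); T[:3,3]=c['position']
    return K,np.array([c['k1'],0,0,0,0.]),T
def rays(n,uv,s=None):
    K,D,T=cam(n,s); p=cv2.undistortPoints(np.array(uv,float).reshape(-1,1,2),K,D)[:,0]
    return T[:3,3],np.c_[p,np.ones(len(p))]@T[:3,:3].T
def onplane(n,uv,z,s=None):
    o,d=rays(n,uv,s); return o+d*((z-o[2])/d[:,2])[:,None]
def proj(n,P,s=None):
    K,D,T=cam(n,s); Ti=np.linalg.inv(T); q=np.atleast_2d(P)@Ti[:3,:3].T+Ti[:3,3]
    return cv2.projectPoints(q,np.zeros(3),np.zeros(3),K,D)[0][:,0]
def blobs(m,amin=15):
    n,l,st,c=cv2.connectedComponentsWithStats(m.astype(np.uint8)); return [(st[i,4],c[i],l==i) for i in range(1,n) if st[i,4]>=amin]
def hsv(im): return cv2.cvtColor(im,cv2.COLOR_RGB2HSV).astype(int).transpose(2,0,1)
def rect(m):
    c=max(cv2.findContours(m.astype(np.uint8),0,2)[0],key=cv2.contourArea); return cv2.minAreaRect(c),cv2.boxPoints(cv2.minAreaRect(c))
E
python3 - <<'E'
from h import *
for n in('top','side'):
    im=cv2.imread(f'pics/{n}0.png')[:,:,::-1].copy(); H,S,V=hsv(im)
    print(n)
    M={'red':((H<6)|(H>174))&(S>180)&(V>80),'blue':(H>105)&(H<130)&(S>150)&(V>80),'green':(H>60)&(H<95)&(S>90),'wood':(H>8)&(H<24)&(S>70)&(V>120)}
    for k,m in M.items():
        for a,c,b in blobs(m,12):
            z={'red':80,'blue':80,'green':55,'wood':45}[k]
            w=onplane(n,[c],z)[0]
            if 300<w[0]<800 and -300<w[1]<500:
                print(k,a,c.round(1),w.round(),'rect',onplane(n,rect(b)[1],z)[:,:2].round().tolist())
a=cv2.imread('pics/top0.png')[150:250,110:370]; b=cv2.imread('pics/side0.png')[150:310,170:330]
o=np.vstack([cv2.resize(a,(780,300),interpolation=2),np.hstack([cv2.resize(b[80:150,60:150],(390,300),interpolation=2),cv2.resize(b[:70,10:100],(390,300),interpolation=2)])])
cv2.imwrite('pics/crop1.png',o)
E
```

```text
top
red 14 [296.4 199.2] [ 525. -160.   80.] rect [[512.0, -151.0], [539.0, -162.0], [537.0, -167.0], [510.0, -156.0]]
blue 65 [172.7 129.2] [797. 321.  80.] rect [[794.0, 364.0], [834.0, 302.0], [804.0, 283.0], [764.0, 345.0]]
blue 16 [288.7 218.7] [ 451. -130.   80.] rect [[440.0, -121.0], [466.0, -134.0], [463.0, -140.0], [437.0, -127.0]]
green 1284 [207.  204.3] [505. 184.  55.] rect [[453.0, 295.0], [597.0, 270.0], [561.0, 85.0], [418.0, 112.0]]
wood 576 [290.5 209.7] [ 487. -141.   45.] rect [[425.0, -83.0], [573.0, -141.0], [550.0, -201.0], [402.0, -143.0]]
wood 46 [214.4 209.6] [485. 156.  45.] rect [[499.0, 170.0], [500.0, 142.0], [472.0, 142.0], [472.0, 169.0]]
side
red 26 [201.2 175.8] [461. 202.  80.] rect [[462.0, 218.0], [475.0, 210.0], [464.0, 187.0], [451.0, 195.0]]
red 97 [286.  244.4] [ 523. -161.   80.] rect [[518.0, -141.0], [546.0, -158.0], [523.0, -190.0], [496.0, -173.0]]
blue 104 [254.3 248.5] [ 450. -131.   80.] rect [[441.0, -113.0], [472.0, -126.0], [456.0, -158.0], [426.0, -146.0]]
green 1830 [218.7 188.7] [491. 146.  55.] rect [[450.0, 299.0], [632.0, 281.0], [544.0, 43.0], [392.0, 68.0]]
wood 30 [215.3 184.6] [496. 181.  45.] rect [[484.0, 199.0], [515.0, 190.0], [507.0, 169.0], [477.0, 178.0]]
wood 1452 [270.1 262. ] [ 475. -163.   45.] rect [[422.0, -86.0], [580.0, -145.0], [533.0, -225.0], [388.0, -169.0]]
```

View pics/crop1.png

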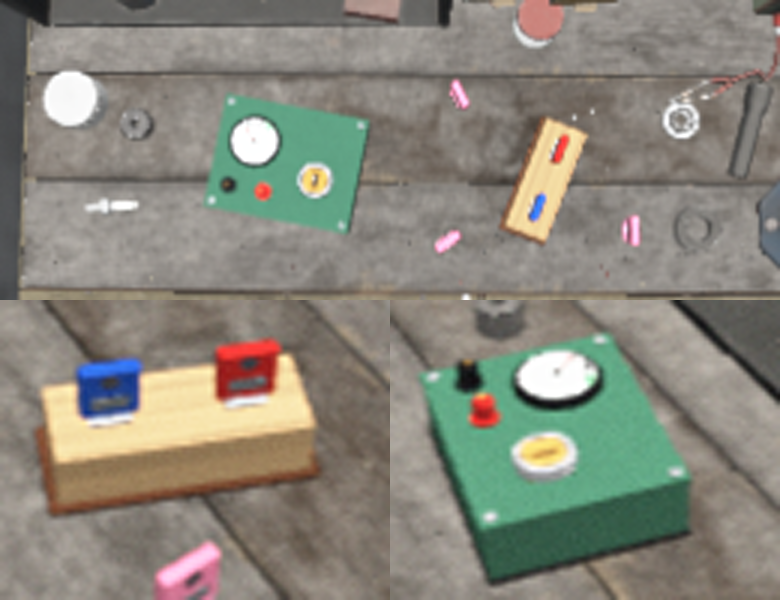

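The crop confirms the targets. The upright red key is at top-crop pixel (560,148), with the stand's wood at the near side and the blue key at (537,207). The lock's brass face is at (315,180) on the box. Next I'll work out the approach.

```bash
cat >> h.py <<'E'
def toward(P,ytool,s=None,flip=None):
    """shift (tool axes) and turn for the TCP to reach P with tool y at world yaw ytool (mod 180), tool down"""
    s=s or r.sense(); T=tool(s); y=np.degrees(np.arctan2(T[1,1],T[0,1]))
    print('yaw of tool y',y.round(2),'tool x',T[:3,0].round(4),'j',s['joint_pos'].round(1),'t',s['time'])
    print('shift',(T[:3,:3].T@(np.array(P)-T[:3,3])).round(2),'turn +cw:',[round((y-ytool+k+180)%360-180,2) for k in(0,180)])
E
python3 - <<'E'
from h import *
toward([524,-160,200],68.3)
E
```

```text
yaw of tool y 69.27 tool x [-6.0e-04 -1.3e-03 -1.0e+00] j [64.4  7.5 85.3 -0.  87.3 -4.9] t 0.15
shift [  31.22 -563.74  546.77] turn +cw: [np.float64(0.97), np.float64(-179.03)]
```

Emit:
move_arm:
  deltas:
    - [[2,-45,44],0]
    - [[5,-90,87],1]
    - [[7,-135,131],1]
    - [[10,-180,175],1]
    - [[12,-225,218],1]
    - [[15,-270,262],1]
    - [[17,-315,305],1]
    - [[20,-360,349],1]
    - [[22,-405,393],1]
    - [[25,-450,436],1]
    - [[28,-500,485],1]
    - [[31,-545,529],1]
  jaw: 0.2

```text
time: 1.65
tool_pos: [510.2, -128.7, 200.5]
tcp_rot: [-87.3, 89.9, -109.1]
ft_force: [0.2, 1.3, 0.2]
finger_gap: 50.9
```

```bash
python3 - <<'E'
from h import *
toward([524,-160,200],68.3)
E
```

```text
yaw of tool y 68.25 tool x [-4.0e-04 -1.1e-03 -1.0e+00] j [-19.7  -3.1  99.3  -0.1  83.8 -87.9] t 1.65
shift [  0.51 -23.95  24.41] turn +cw: [np.float64(-0.05), np.float64(179.95)]
```

Emit:
move_arm:
  deltas:
    - [[0,-24,24],0]
    - [[30,-24,24],0]
    - [[40,-24,24],0]
    - [[40,-24,24],0]

```text
time: 2.15
tool_pos: [522.7, -159.3, 159.5]
tcp_rot: [-153.8, 89.8, -175.5]
ft_force: [1.1, 0.3, 0.6]
finger_gap: 51.0
```

```bash
python3 - <<'E'
from h import *
im,d,s=snap('wrist','w1.png'); print(s['tool_pos'],s['qd'].round(2))
cv2.imwrite('pics/w1.png',cv2.resize(im[:,:,::-1],(768,576)))
H,S,V=hsv(im)
for a,c,b in blobs(((H<6)|(H>174))&(S>150)&(V>60),100):
    rr=rect(b); print('red',a,c.round(1),rr[0],onplane('wrist',rr[1],89,s).round(1).tolist())
print('expected',proj('wrist',[524,-160,89],s))
E
```

```text
[ 522.72094961 -159.27141243  159.53660215] [ 0.38 -1.28 -1.6  -0.03  0.56 -0.02]
red 775 [251.8 199. ] ((251.49996948242188, 197.99998474121094), (61.99999237060547, 12.999998092651367), 90.0) [[499.8, -155.5, 89.0], [502.9, -147.7, 89.0], [543.8, -163.8, 89.0], [540.5, -172.0, 89.0]]
expected [[252.39126788 202.03131246]]
```

View pics/w1.png

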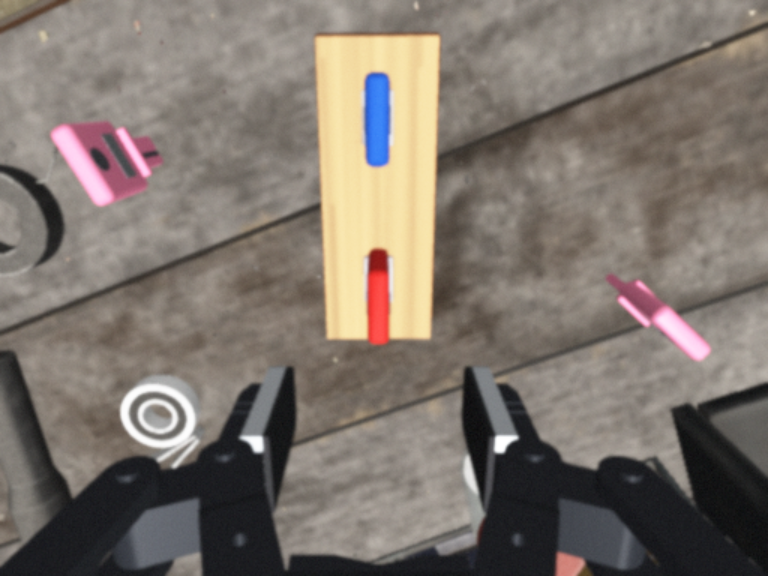

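The red key's head is midway between the jaws at (377,297), and the blue key is at (377,118). Alignment is good, so I'll descend and grip.

```bash
python3 - <<'E'
from h import *
toward([525.2,-161,54],68.4)
E
```

```text
yaw of tool y 68.29 tool x [-8.e-04 -9.e-04 -1.e+00] j [-22.3   1.9  98.6  -0.1  79.5 -90.5] t 2.2
shift [106.7   -0.72   2.28] turn +cw: [np.float64(-0.11), np.float64(179.89)]
```

Emit:
move_arm:
  deltas:
    - [[30,-0.7,2.3],0]
    - [[60,-0.7,2.3],0]
    - [[90,-0.7,2.3],0]
    - [[106,-0.7,2.3],0]
    - [[106,-0.7,2.3],0]
    - [[106,-0.7,2.3],0]

```text
time: 2.95
tool_pos: [526.4, -161.3, 56.4]
tcp_rot: [-31.3, 89.9, -53.0]
ft_force: [-1.0, -0.1, 0.2]
finger_gap: 51.4
```

Emit:
move_arm:
  deltas:
    - [[0,0,0],0]
    - [[0,0,0],0]
    - [[0,0,0],0]
    - [[0,0,0],0]
    - [[0,0,0],0]
    - [[0,0,0],0]
  jaw: -1
  squeeze: 60

```text
time: 3.7
tool_pos: [527.2, -161.7, 57.5]
tcp_rot: [-18.0, 89.8, -39.7]
ft_force: [-0.4, 0.5, 7.0]
finger_gap: 9.2
```

Emit:
move_arm:
  deltas:
    - [[-10,0,0],0]
    - [[-25,0,0],0]
    - [[-40,0,0],0]
    - [[-60,0,0],0]
    - [[-80,0,0],0]
    - [[-85,0,0],0]
    - [[-85,0,0],0]
    - [[-85,0,0],0]

```text
time: 4.7
tool_pos: [526.3, -161.2, 141.5]
tcp_rot: [-30.2, 89.9, -51.9]
ft_force: [0.8, 0.8, -0.9]
finger_gap: 9.4
```

```bash
python3 - <<'E'
from h import *
toward([486,152,141],80)
im,d,s=snap('wrist'); cv2.imwrite('pics/w2.png',cv2.resize(im[150:384,120:400,::-1],(700,585))); print(s['finger_gap'],s['ft_force'])
H,S,V=hsv(im)
for a,c,b in blobs(((H<6)|(H>174))&(S>150)&(V>60),60):
    rr=rect(b); print('red',a,c.round(1),rr[0],rr[1].tolist())
E
```

```text
yaw of tool y 68.3 tool x [ 0.0015 -0.0019 -1.    ] j [-22.3   3.2  99.4  -0.1  77.3 -90.6] t 4.7
shift [-1.7000e-01  2.7614e+02 -1.5323e+02] turn +cw: [np.float64(-11.7), np.float64(168.3)]
9.376092918875718 [ 0.77529052  0.75251465 -0.87542075]
red 2736 [252.4 273.9] ((252.5, 272.5), (115.0, 27.0), 90.0) [[239.0, 215.0], [266.0, 215.0], [266.0, 330.0], [239.0, 330.0]]
```

View pics/w2.png

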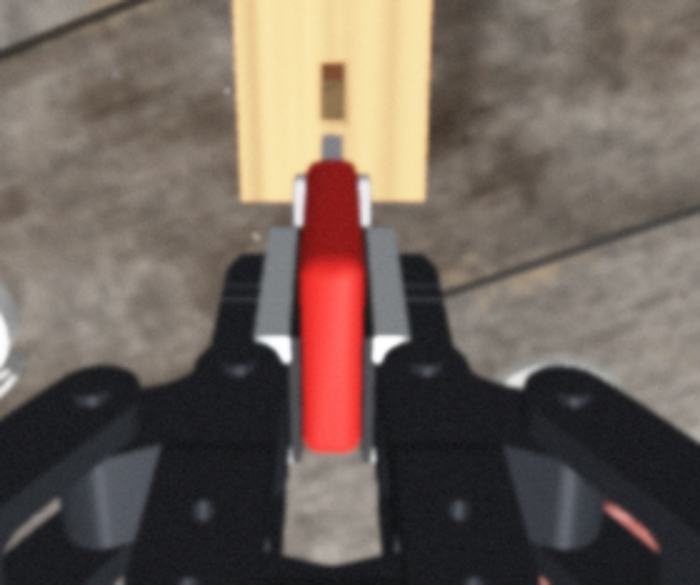

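The key is held centred and upright, with its head top face spanning rows 256 to 331 at column 252. Its empty slot shows behind it at crop pixel (333,92). I'll carry it over to the box, stopping short so the lock stays visible.

```bash
python3 - <<'E'
from h import *
c=r.get_calibration('wrist')['tool_from_camera']; K,D,_=cam('wrist',r.sense())
p=cv2.undistortPoints(np.array([[[252.5,256.]],[[252.5,330.8]]]),K,D)[:,0]
for q in p:
    d=c[:3,:3]@[q[0],q[1],1]; print((c[:3,3]+d*((-31.5-c[0,3])/d[0])).round(2))
toward([510.6,147.7,142],80)
E
```

```text
[-31.5   -0.14 -17.8 ]
[-31.5   -0.12  16.06]
yaw of tool y 68.3 tool x [ 0.0013 -0.0018 -1.    ] j [-22.3   3.2  99.4  -0.1  77.3 -90.6] t 4.75
shift [  -1.19  281.24 -128.73] turn +cw: [np.float64(-11.7), np.float64(168.3)]
```

Emit:
move_arm:
  deltas:
    - [[-1,35,-16],-1]
    - [[-1,80,-37],-3]
    - [[-1,130,-60],-5]
    - [[-1,180,-82],-7]
    - [[-1,225,-103],-9]
    - [[-1,260,-119],-11]
    - [[-1,281,-129],-12]
    - [[-1,281,-129],-12]
    - [[-1,281,-129],-12]
    - [[-1,281,-129],-12]

```text
time: 6.0
tool_pos: [510.3, 146.6, 141.6]
tcp_rot: [-56.0, 89.9, -65.8]
ft_force: [-0.3, 0.4, -0.3]
finger_gap: 9.1
```

```bash
python3 - <<'E'
from h import *
im,d,s=snap('wrist'); cv2.imwrite('pics/w3.png',cv2.resize(im[60:340,80:440,::-1],(720,560),interpolation=2)); print(s['tool_pos'],s['finger_gap'])
toward([486,152,142],80,s)
print('expected keyway',proj('wrist',[486,152,65],s))
H,S,V=hsv(im)
for k,m in {'brass':(H>10)&(H<32)&(S>80)&(V>90),'green':(H>60)&(H<95)&(S>80)}.items():
  for a,c,b in blobs(m,150):
    rr=rect(b); z=65 if k=='brass' else 55
    print(k,a,c.round(1),rr[0],onplane('wrist',[c],z,s).round(1),onplane('wrist',rr[1],z,s)[:,:2].round(1).tolist())
E
```

```text
[510.28076874 146.6333354  141.56009821] 9.099833171972346
yaw of tool y 80.23 tool x [ 0.001  -0.0021 -1.    ] j [ 1.060e+01  3.000e-01  1.023e+02 -1.000e-01  7.740e+01 -6.960e+01] t 6.0
shift [ -0.47   1.17 -24.84] turn +cw: [np.float64(0.23), np.float64(-179.77)]
expected keyway [[255.02898615 161.08087496]]
brass 1824 [256.2 159.3] ((256.0, 158.5), (47.0, 48.0), 90.0) [[485. 153.  65.]] [[466.6, 140.4], [471.7, 170.6], [503.1, 166.1], [497.7, 134.4]]
green 41031 [314.1 153.7] ((324.34075927734375, 167.40008544921875), (303.04852294921875, 208.08477783203125), 0.6486037373542786) [[490.3 192.   55. ]] [[562.7, 74.3], [417.1, 112.5], [451.3, 297.8], [604.3, 302.3]]
```

View pics/w3.png

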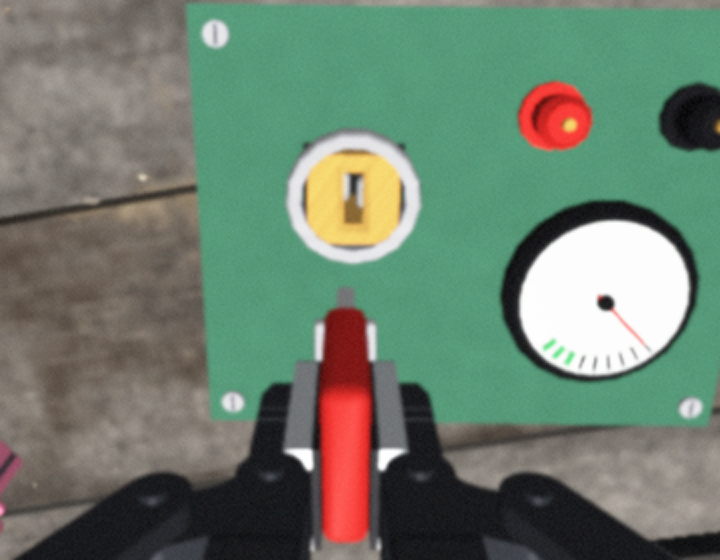

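The lock's slot is centred at crop (354.5,198), with its long side almost vertical in the image, and the held blade tip is at (346,297). The box's left edge runs from (188,5) to (208,370), and I'll use it to get the yaw.

```bash
python3 - <<'E'
from h import *
s=r.sense(); f=lambda u,v:[80+u/2-.25,60+v/2-.25]
im=cv2.imread('pics/w3.png')[:,:,::-1]; H,S,V=hsv(im); g=((H>60)&(H<95)&(S>80))
P=[f(np.argmax(g[v,100:350])+100-.5,v) for v in range(20,360,10)]
q=onplane('wrist',P,55,s); l=cv2.fitLine(q[:,:2].astype(np.float32),cv2.DIST_HUBER,0,.01,.01).ravel(); print('left edge yaw',np.degrees(np.arctan2(l[1],l[0])),l)
P=[f(u,np.argmax(g[:100,u])-.5) for u in range(240,700,20)]
q=onplane('wrist',P,55,s); l2=cv2.fitLine(q[:,:2].astype(np.float32),cv2.DIST_HUBER,0,.01,.01).ravel(); print('far edge',np.degrees(np.arctan2(l2[1],l2[0])),l2)
k=onplane('wrist',[f(354.5,198),f(354,197)],65,s); print('slot, rim',k)
gray=((H>10)&(H<35)&(S>80)&(V>90))
sl=[ (np.mean(np.flatnonzero(~gray[v,325:385]))+325) for v in range(172,224,4)]; print(np.round(sl,1))
w=onplane('wrist',[f(a,v) for a,v in zip(sl,range(172,224,4))],65,s); print(np.polyfit(w[:,0],w[:,1],1),np.degrees(np.arctan(np.polyfit(w[:,0],w[:,1],1)[0])))
T=tool(s); print('key axis',T[:3,3]+T[:3,2]*-.9+T[:3,1]*-.1)
E
```

```text
left edge yaw -10.494654 [ 9.8327190e-01 -1.8214378e-01  4.8963831e+02  9.8523003e+01]
far edge 79.50762 [1.8210471e-01 9.8327917e-01 4.3370447e+02 2.0187700e+02]
slot, rim [[484.78000797 153.55488225  65.        ]
 [484.42017253 153.44926638  65.        ]]
[  nan 351.5 352.5 353.  352.5 352.5 352.7 356.  359.5   nan   nan   nan
   nan]
 ** On entry to DLASCL parameter number  4 had an illegal value
 ** On entry to DLASCL parameter number  4 had an illegal value
 ** On entry to DLASCL parameter number  4 had an illegal value
 ** On entry to DLASCL parameter number  4 had an illegal value
 ** On entry to DLASCL parameter number  5 had an illegal value
 ** On entry to DLASCL parameter number  4 had an illegal value
  return _methods._mean(a, axis=axis, dtype=dtype,
  ret = ret.dtype.type(ret / rcount)
Traceback (most recent call last):
numpy.linalg.LinAlgError: SVD did not converge in Linear Least Squares
```

```bash
python3 - <<'E'
from h import *
toward([486.1,153.3,116],79.5)
E
```

```text
yaw of tool y 80.22 tool x [ 0.0011 -0.0021 -1.    ] j [ 1.060e+01  3.000e-01  1.023e+02 -1.000e-01  7.740e+01 -6.960e+01] t 6.05
shift [ 25.62   2.48 -25.07] turn +cw: [np.float64(0.72), np.float64(-179.28)]
```

Emit:
move_arm:
  deltas:
    - [[0,1.5,-13],0.4]
    - [[5,2.5,-25],0.7]
    - [[20,2.5,-25],0.7]
    - [[25.5,2.5,-25],0.7]
    - [[25.5,2.5,-25],0.7]
    - [[25.5,2.5,-25],0.7]
    - [[25.5,2.5,-25],0.7]

```text
time: 6.92
tool_pos: [486.6, 153.4, 116.5]
tcp_rot: [-34.9, 89.8, -45.4]
ft_force: [0.8, -0.9, -0.6]
finger_gap: 9.2
```

```bash
python3 - <<'E'
from h import *
im,d,s=snap('wrist'); cv2.imwrite('pics/w4.png',cv2.resize(im[150:350,150:360,::-1],(756,720)[:2] if 0 else (630,600),interpolation=2)); print(s['tool_pos'],s['ft_force'],s['finger_gap'])
toward([486.1,153.3,116],79.5,s)
E
```

```text
[486.63424571 153.35621546 116.53546847] [ 0.80167205 -0.88589092 -0.55932539] 9.221713764276608
yaw of tool y 79.52 tool x [ 0.0019 -0.0019 -1.    ] j [ 1.180e+01 -1.600e+00  1.069e+02 -1.000e-01  7.460e+01 -6.770e+01] t 6.925
shift [ 0.53 -0.15 -0.52] turn +cw: [np.float64(0.02), np.float64(-179.98)]
```

View pics/w4.png

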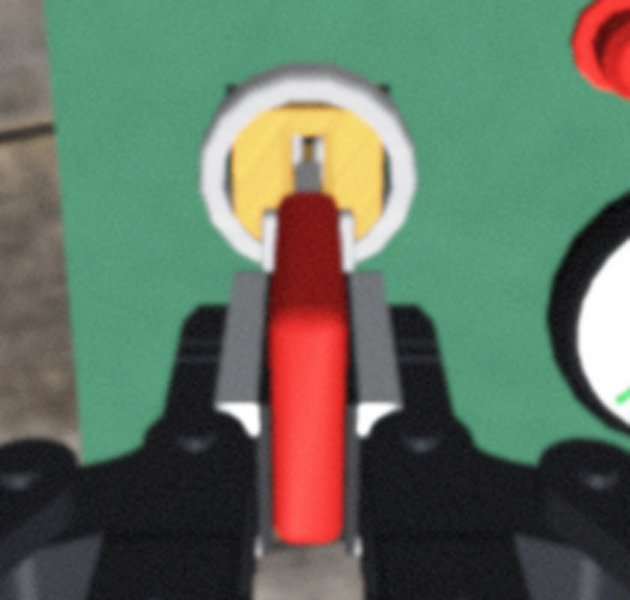

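The blade and slot line up at column 308. I'll insert now, in stages, watching the force.

Emit:
move_arm:
  deltas:
    - [[4,0,0],0]
    - [[8,0,0],0]
    - [[11,0,0],0]
    - [[14,0,0],0]
    - [[14,0,0],0]

```text
time: 7.6
tool_pos: [486.3, 153.3, 102.1]
tcp_rot: [-49.3, 89.9, -59.8]
ft_force: [0.6, 0.6, 0.3]
finger_gap: 9.3
```

Emit:
move_arm:
  deltas:
    - [[4,0,0],0]
    - [[7,0,0],1.5]
    - [[10,0,0],-1.5]
    - [[13,0,0],1.5]
    - [[16,0,0],-1.5]
    - [[18,0,0],0]
    - [[18,0,0],0]

```text
time: 8.48
tool_pos: [486.8, 153.5, 84.5]
tcp_rot: [-24.0, 89.8, -34.5]
ft_force: [0.3, 0.8, 2.4]
finger_gap: 8.9
```

Emit:
move_arm:
  deltas:
    - [[3,0,0],1]
    - [[5,0,0],-1]
    - [[7,0,0],0.5]
    - [[8,0,0],0]
    - [[8,0,0],0]

```text
time: 9.1
tool_pos: [487.0, 153.5, 77.4]
tcp_rot: [-20.2, 89.8, -30.8]
ft_force: [-5.2, 0.0, 10.4]
finger_gap: 9.1
```

```bash
python3 - <<'E'
from h import *
im,d,s=snap('wrist'); cv2.imwrite('pics/w5.png',cv2.resize(im[150:350,150:360,::-1],(630,600),interpolation=2)); print(s['tool_pos'],s['ft_force'],s['wrist_torque'])
im,d,s=snap('side'); cv2.imwrite('pics/s5.png',im[:,:,::-1])
E
```

```text
[486.98613689 153.54641244  77.36913432] [-5.22693869  0.03377635 10.4080426 ] [-0.13422174  0.84287476 -0.01773496]
```

View pics/w5.png

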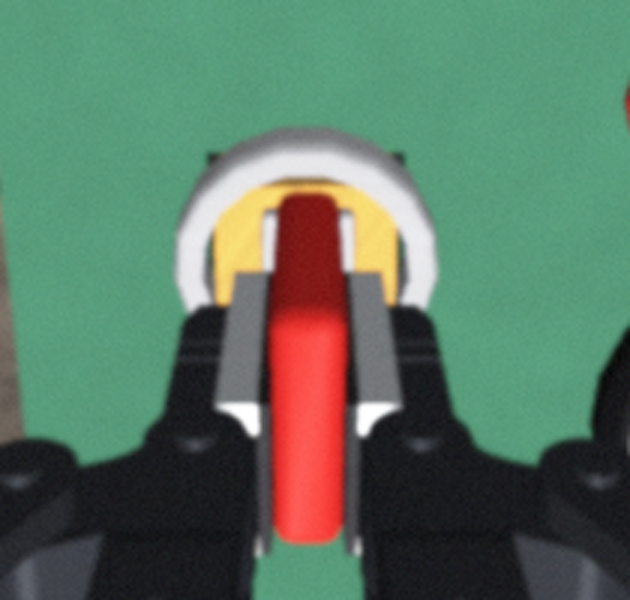

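The key hasn't slipped in the grip. The collar is at about face level, with 10 N pushing back. I'll press a little more to confirm it is seated, and ease off about 0.7 mm sideways.

Emit:
move_arm:
  deltas:
    - [[1.5,0,-0.7],1]
    - [[3,0,-0.7],-1]
    - [[3,0,-0.7],0]
    - [[3,0,-0.7],0]

```text
time: 9.7
tool_pos: [487.2, 153.6, 77.3]
tcp_rot: [-11.6, 89.8, -22.2]
ft_force: [-11.0, -3.6, 26.1]
finger_gap: 9.3
```

```bash
python3 - <<'E'
from h import *
s=r.sense();print(s['tool_pos'],s['ft_force'],s['wrist_torque'])
toward([486.1,153.3,77],79.5,s)
E
```

```text
[487.17670299 153.64992789  77.26439003] [-11.03708408  -3.64826109  26.06702254] [-0.67943675  2.12695329  0.02318862]
yaw of tool y 79.44 tool x [ 0.004  -0.0016 -1.    ] j [ 1.190e+01  1.100e+00  1.087e+02 -1.000e-01  7.000e+01 -6.750e+01] t 9.7
shift [ 0.26 -0.54 -1.  ] turn +cw: [np.float64(-0.06), np.float64(179.94)]
```

The height stalls at z = 77.3 (77.5 expected for home) while the force climbs to 26 N, so the collar is seated. Now I'll turn clockwise with a light downward push.

Emit:
move_arm:
  deltas:
    - [[1,-0.4,-0.8],0]
    - [[1,-0.5,-0.8],6]
    - [[1,-0.5,-0.9],12]
    - [[1,-0.6,-0.9],18]
    - [[1,-0.7,-0.9],24]
    - [[1,-0.8,-1],30]
    - [[1,-0.9,-1.1],36]
    - [[1,-1,-1.1],42]
    - [[1,-1,-1.1],42]
  squeeze: 80

```text
time: 10.82
tool_pos: [486.2, 151.9, 77.4]
tcp_rot: [15.3, 89.7, -37.4]
ft_force: [-5.4, -6.1, 15.0]
finger_gap: 8.9
```

```bash
python3 - <<'E'
from h import *
s=r.sense();print(s['tool_pos'],s['ft_force'],s['wrist_torque'])
toward([486.1,153.3,77],-10.5,s)
im,d,s=snap('top'); a=cv2.resize(im[180:230,175:240],(390,300),interpolation=2)
im,d,s=snap('wrist'); b=cv2.resize(im[60:384,60:460],(370,300))
cv2.imwrite('pics/c6.png',np.hstack([a,b])[:,:,::-1])
E
```

```text
[486.19737528 151.94880469  77.41659125] [-5.44995445 -6.07975342 14.98882439] [-1.10610368  1.08511165  0.05817988]
yaw of tool y 37.33 tool x [ 0.0042 -0.0032 -1.    ] j [ 11.8   0.9 108.9  -0.2  70.1 -25.5] t 10.825
shift [ 0.41  0.74 -1.14] turn +cw: [np.float64(47.83), np.float64(-132.17)]
```

View pics/c6.png

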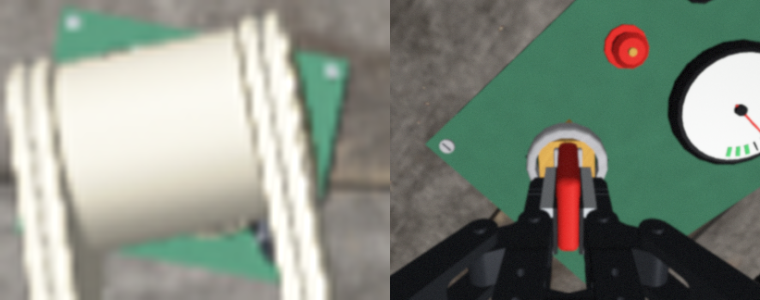

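The needle has moved with the lock (right panel, (745,120)) and the collar is still down at z = 77.4. I'll carry on to the stop.

Emit:
move_arm:
  deltas:
    - [[0.8,-0.7,0],6]
    - [[0.8,-0.8,0],12]
    - [[0.8,-0.9,-0.1],18]
    - [[0.8,-1,-0.1],24]
    - [[0.8,-1.1,-0.1],30]
    - [[0.8,-1.2,-0.2],36]
    - [[0.8,-1.2,-0.2],42]
    - [[0.8,-1.3,-0.2],46]
    - [[0.8,-1.3,-0.2],49]
    - [[0.8,-1.3,-0.2],51]
    - [[0.8,-1.3,-0.2],51]

```text
time: 12.3
tool_pos: [483.9, 151.2, 77.4]
tcp_rot: [35.1, 89.8, -68.5]
ft_force: [-11.8, -1.6, 17.2]
finger_gap: 8.9
```

```bash
python3 - <<'E'
from h import *
s=r.sense();print(s['tool_pos'],s['ft_force'],s['wrist_torque'])
toward([486.1,153.3,77],-10.5,s)
im,d,s=snap('wrist')
cv2.imwrite('pics/c7.png',cv2.resize(im[100:384,60:460,::-1],(800,568),interpolation=2))
E
```

```text
[483.87018611 151.23678394  77.38614275] [-11.77631535  -1.59798017  17.20210884] [-0.36760583  2.18553491  0.1975874 ]
yaw of tool y -13.6 tool x [ 0.0015 -0.0038 -1.    ] j [ 11.7   0.7 109.1  -0.2  70.2  25.4] t 12.3
shift [ 0.38  1.68 -2.53] turn +cw: [np.float64(-3.1), np.float64(176.9)]
```

View pics/c7.png

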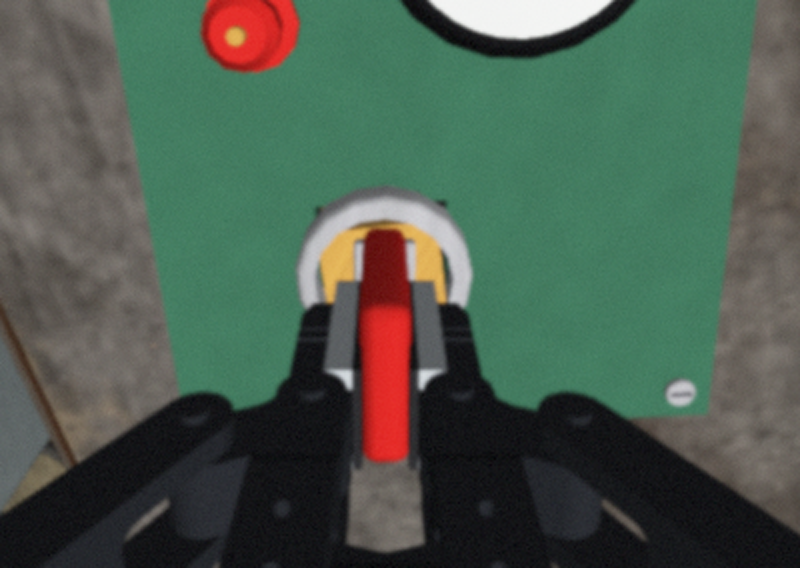

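The key is turned about 93° against the stop. Wrist moment about z is 0.20 N m, above the spring's 0.085 N m maximum, and the collar is still down. One last check on drift and the blue key, then I'll hand in.

```bash
python3 - <<'E'
from h import *
im,d,s=snap('side'); H,S,V=hsv(im)
for a,c,b in blobs((H>105)&(H<130)&(S>150)&(V>80),60): print('blue',a,c.round(1))
s=r.sense(); print(s['tool_pos'],s['ft_force'],s['wrist_torque'],s['finger_gap'],s['time'])
toward([486,153,77],-10.5,s)
print(r.hand_in())
E
```

```text
blue 557 [242.3  39.4]
blue 444 [267.8  65.2]
blue 106 [254.3 248.6]
[483.85759054 151.25254421  77.38874372] [-11.84882067  -1.16652317  16.90886374] [-0.3770782   2.18041548  0.17761981] 8.83398201676469 12.4
yaw of tool y -13.57 tool x [ 0.0015 -0.0038 -1.    ] j [ 11.7   0.7 109.1  -0.2  70.2  25.4] t 12.4
shift [ 0.39  1.67 -2.2 ] turn +cw: [np.float64(-3.07), np.float64(176.93)]
the job is handed in; nothing more can be done
None
```

I took the red key out of the stand, pushed it past both pins until the collar was home, and turned it clockwise to the stop. I then handed in at 12.4 s with the key still gripped and turned; the hand-in reports no verdict.

- **Key home:** before turning, the tool stopped at z = 77.3 mm (77.5 expected for home) while the push rose to 26 N. It stayed at 77.4 mm through the turn, with about 17 N still pressing down at the end.
- **Key turned:** the tool has turned 93° from the slot's rest direction. The last wrist moment reading was 0.18 N m, more than twice the spring's 0.085 N m maximum, so the key is against the stop. I did not read the barrel angle directly.
- **Grip:** the fingers are closed on the head at 8.8 mm with an 80 N grip setting. The key showed no slip in the wrist pictures.
- **Other things:** in the side view the blue key is at the same pixel as at the start, (254, 249). I did not re-measure the jar, tape, bearing or spark plug; the arm never went low near them.
- **Loose end:** a sideways force of about 12 N stayed on the tool at the end, and small shifts did not remove it. I put it down to the arm bending under the downward push.

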